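Weigh the ointment pot from the back of the stock tray

ROBOT

A 6-joint arm with a two-finger parallel gripper is mounted at the origin on the work surface. World frame = base frame: x ahead of the robot, y to its left, z up, the work surface at z = 0. Lengths are in m, angles in rad, forces in N, time in s.
With the tool pointing down it reaches from about 0.35 to 0.975 m from the base axis. Payload 4.9 kg.
Tool frame: the origin (TCP) lies midway between the tips of the shut fingers; the grasp point (between the pads) lies 19 mm behind it; z points along the fingers, y is the line along which they close (so a half turn about z gives the same grasp; the last joint's range is limited). The gripper opens to 85 mm and grips with 20 to 120 N. Pads are 22 mm wide; open, the fingers measure 114 mm over their backs; the gripper's body (76 mm by 85 mm) begins 54 mm behind the grasp point. The pads swing forward as they close: fully open they stand 13 mm farther back than shut.
Start: joints at [-1.356, 0.053, 1.613, -0, 1.476, -0.119], TCP at [0.205, -0.59, 0.192] pointing down, gripper open.
Joint ranges: [-3.01, 3.01], [-1.01, 2.22], [0.06, 2.58], [-1.02, 4.17], [0.09, 2.62], [-3.14, 3.14]. Speed limits (rad/s): [2.57, 2.57, 3.14, 3.14, 3.14, 3.14].

INTERFACE

Orientations are given as a rotation vector (axis times angle).
In Python, from station import ctrl gives the robot as it stands.
- The arm moves only by the tool step_arm, never from a script. Its argument "targets" is a list of rows, each an object with "travel": the shift along the world's x, y, z as a fraction of full scale, a list of three; "angular": the turn, a rotation vector about the world's x, y, z as a fraction of full scale, a list of three; "gripper": the opening, from 0 (shut) to 1 (fully open). In form: [{"travel": [x, y, z], "angular": [rx, ry, rz], "gripper": gripper}, ...]. A call has 1 to 10 rows; each row is the pose to reach, as a shift and turn from the pose commanded when the call began; what a row does not reach only later rows make up. Full scale, the value 1, is 0.6 m for a shift and pi/4 rad for a turn. A row lasts 1/10 s, in which the tool goes at most 50 mm and 8.59 degrees, less where a joint would pass 70% of its speed; a pose out of reach is approached as far as the arm can. A call with a number of a shift or a turn outside -1 to 1 is refused whole. A call with a gripper value outside its range is refused whole. The fingers move at their own pace and stop on an object; "squeeze" is the grip in N (left out, the last holds). Time passes only in rows, so rows that repeat a pose let the fingers close. It gives the time, the measured TCP pose, the force, the opening and the grip force at its end, in the units of the state.
- ctrl.get_obs(): the state, without advancing time (a new reading comes with each control period).
- ctrl.get_image(name): name is "scene" or "top" or "wrist"; returns a dict with "img" (400x640x3 uint8, red, green, blue), "fx", "fy", "cx", "cy" (pixels), "D" ([k1, k2, p1, p2, k3] as OpenCV has them; the pictures are not rectified), "rvec" (rotation vector, rad) and "tvec" (3), from world to camera coordinates, as OpenCV has them. Camera axes: x right, y down, z forward; pixel columns grow to the right and rows downward; lengths in m; the calibration is good to about 2 mm. A picture is of the moment at which its call begins. There is no depth.
- ctrl.finish_job(): hands the job in; it is judged then, once.
The state is a dict: "t": time; "q": joint angles; "dq": joint speeds; "effort": joint torques, N m; "tool_pos": TCP position; "tool_rot": TCP orientation; "contact_force": force on the tool from outside, world axes, zero at the start; "wrist_torque": the same for the moment, N m; "opening": finger opening in m; "grip_force": force on a finger pad.
Only numpy, scipy, OpenCV 4.12 (cv2) and the standard library are available. Lean on these libraries where they do the work, as an engineer would, in place of code of your own. Each camera call takes 0.05 s, during which the arm holds its last target. There are 200 camera calls.

TASK

The squat ointment pot in the stock tray has to go on the scale, but three taller containers (a wide tub, a slim bottle and a square carton) stand close round it. Move those three into the empty steel tray, standing, then fetch the pot and stand it on the middle of the scale's pan, and only after that stand each of the three back on the very spot in the stock tray where it stood at the start. Tip nothing over, leave the two small amber phials in the stock tray where they are, and leave the pot on the scale.

Things in the scene. Friction and masses are not known exactly. Their poses are not given: they have to be found in the camera images.
- stock: Stock tray: fixed, grey plastic, 170 (x) by 270 mm (y), floor 6 mm thick. Origin: centre of its underside, on the counter; z up. Lips 5 mm thick, 12 mm above the counter at front (-x) and sides, 30 mm at the back (+x). The pot is at about x +36, y 0 mm (no room for a finger behind it); the taller ones left (+30, +64), right (+30, -64) and in front (-30, 0) of it, in any order.
- clear_tray: Empty steel tray, fixed: 280 mm (x) by 130 mm (y) outside, walls 4 mm thick and 14 mm high, floor about 4 mm thick. Stands left or right of the stock tray, the scale on the other side. Origin: centre of its underside; z up. Room for the three containers in a row along its x, 80 mm apart.
- scale: Bench scale, fixed: grey housing 190 by 130 mm, 22 mm high, with a round steel pan 110 mm across on it whose top is 30 mm above the counter and does not give. Origin: on the counter, exactly below the pan's centre; z up. The dark display is at its -x end.
- pot: Squat round white ointment pot with a flat lid, 52 mm diameter, 40 mm high, straight sides, about 90 g. Origin: centre of its underside; z up.
- tub: Wide round white tub, 62 mm diameter, 85 mm high, straight sides up to the flat top, about 180 g. Origin: centre of its underside; z up.
- slim: Slim round white bottle, 46 mm diameter, 115 mm high, straight sides up to the flat top, about 130 g. Origin: centre of its underside; z up.
- carton: Square upright white carton, rigid, 50 by 50 mm, 100 mm high, with a light grey band, about 120 g. Origin: centre of its underside; x and y square to its side faces, z up.
- phial_a: Small amber phial with a white cap, 30 mm diameter, 44 mm high, near the front left (+y) corner of the stock tray, loose; to be left alone. Origin: centre of its underside; z up.
- phial_b: The same kind of small amber phial, near the front right (-y) corner of the stock tray, loose; to be left alone. Origin: centre of its underside; z up.

How it is judged:
On the way, in this order (a step that is already met when the one before it is completed fails the run):
1. the tub, the slim bottle and the carton all stand upright in the steel tray (x of tub in the frame of clear_tray between -0.125 and 0.125 m and y of tub in the frame of clear_tray between -0.05 and 0.05 m and z of each of tub, slim, carton in the frame of clear_tray below 0.009 m and angle between each of tub, slim, carton's own z axis and vertical below 0.1 rad and x of slim in the frame of clear_tray between -0.125 and 0.125 m and y of slim in the frame of clear_tray between -0.05 and 0.05 m and x of carton in the frame of clear_tray between -0.125 and 0.125 m and y of carton in the frame of clear_tray between -0.05 and 0.05 m), for 0.2 s.
2. the pot stands on the middle of the scale's pan while the three still stand in the steel tray (all of step 1 and horizontal distance between pot and scale below 0.014 m and z of pot in the frame of scale between 0.026 and 0.034 m and angle between pot's own z axis and vertical below 0.1 rad), for 0.2 s.
At the end, for the whole second after the job is handed in: The pot stands upright on the scale's pan, its centre within 14 mm of the pan's centre; the tub, the slim bottle and the carton each stand upright within 15 mm of where each stood at the start (turned any way); all are released and at rest (horizontal distance between pot and scale below 0.014 m and z of pot in the frame of scale between 0.026 and 0.034 m and angle between each of pot, tub, slim, carton's own z axis and vertical below 0.1 rad and distance of each of tub, slim, carton from where it was at the start of the episode below 0.015 m and linear speed of each of tub, slim, carton, pot below 0.02 m/s); the robot touches nothing.
It fails at once if a phial is shifted by more than 20 mm or tipped over (distance of any of phial_a, phial_b from where it was at the start of the episode above 0.02 m or angle between any of phial_a, phial_b's own z axis and vertical above 0.6 rad).
It fails at once if the pot, the tub, the slim bottle or the carton is tipped over (angle between any of tub, slim, carton, pot's own z axis and vertical above 0.7 rad).
It also fails if it takes over 144 s, if anything falls off the work surface, if the arm or the gripper's body presses on something with over 40 N, if the wrist force passes 120 N, or if a joint passes its speed limit or range.

## Working session

There is one attempt and no reset: what is moved stays moved. The work goes in short steps, Python scripts to look and compute and a tool call to move; the robot and the scene stay as the last step left them, time stands still between calls to the robot, and variables do not carry over. Pictures are saved under pics/ and viewed, at most 14 in all, crops included, and the job is handed in when it is done.

Besides the shell and the picture viewer there is one more tool, called after "Emit:" by a JSON object that holds its "api" and its "payload", one argument or row to a line. step_arm: Moves the arm, as the interface text tells. Its arguments: {"type":"object","properties":{"targets":{"type":"array"},"squeeze":{"type":"number"}},"required":["targets"]}

```bash
ls; mkdir -p pics; python3 - <<'E'
from station import ctrl
import cv2,json
for n in ("top","scene"):
    d=ctrl.get_image(n); cv2.imwrite(f"pics/{n}0.png",d["img"][:,:,::-1])
    print(n,{k:(v if not hasattr(v,'tolist') else v.tolist()) for k,v in d.items() if k!="img"})
print(ctrl.get_obs())
E
```

```text
pics
top {'fx': 483.5550545461611, 'fy': 483.5550545461611, 'cx': 318.86013681000696, 'cy': 202.56146009397472, 'D': [0.030869071919378845, 0.0, 0.0, 0.0, 0.0], 'rvec': [2.1272575017185904, -2.1587756945481247, 0.13749315857054087], 'tvec': [0.020235048292250937, 0.5783416196931104, 1.188654884960922]}
scene {'fx': 432.7328853329974, 'fy': 432.7328853329974, 'cx': 326.2514741124846, 'cy': 202.12542940350772, 'D': [0.016674315168174265, 0.0, 0.0, 0.0, 0.0], 'rvec': [1.7260788817834516, 1.6416595725936225, -0.8110439322643089], 'tvec': [-0.03441976279965638, -0.31767066060910704, 1.3734038819745726]}
{'t': 0.1, 'q': array([-1.35602932e+00,  5.32828972e-02,  1.61413363e+00, -4.32949033e-05,
        1.47600450e+00, -1.19028740e-01]), 'dq': array([ 0.00017404,  0.00055517, -0.00327618, -0.00245042, -0.0015596 ,
        0.00237494]), 'effort': array([ 3.43537786e-04, -3.94895411e+01, -3.71366143e+01, -1.57800787e-04,
        3.75821226e-03, -5.53800579e-07]), 'tool_pos': array([ 0.20460518, -0.58989527,  0.19040473]), 'tool_rot': array([-3.09613979e+00, -5.21597700e-01,  2.04927754e-04]), 'contact_force': array([0.42128452, 0.27852602, 0.04631418]), 'wrist_torque': array([-0.0065448 ,  0.0361439 , -0.00889095]), 'grip_force': 0.0, 'opening': 0.08546585670412546}
```

View pics/top0.png

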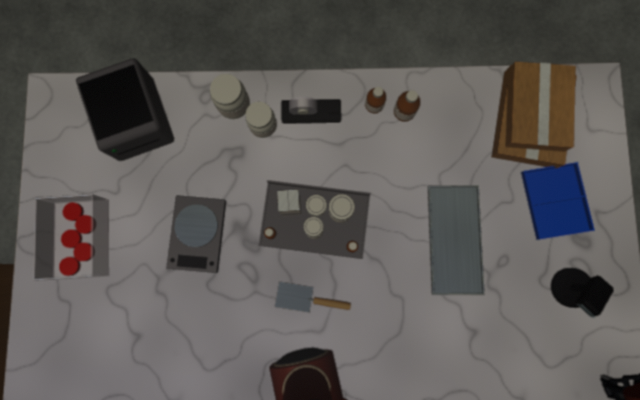

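View pics/scene0.png

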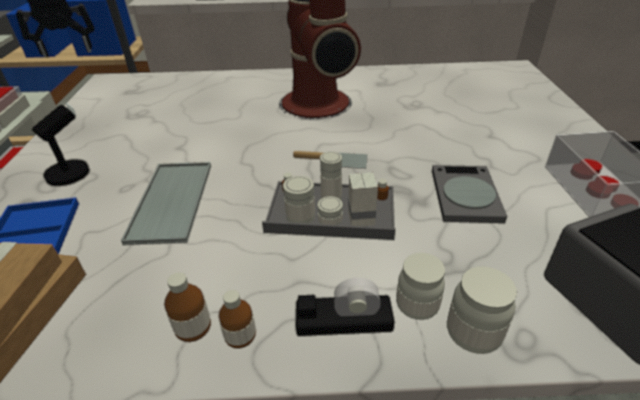

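The top view shows the stock tray at about (315,218), with the carton at (288,200), the pot at (316,204), the tub at (342,206), the slim bottle at (313,226) and the phials at (270,232) and (352,246). The scale pan is at (196,226) and the steel tray at (456,240). The scene view agrees.

```bash
cat > h.py <<'E'
import numpy as np, cv2
from station import ctrl
def cal(d):
    K=np.array([[d["fx"],0,d["cx"]],[0,d["fy"],d["cy"]],[0,0,1.]])
    return K,np.array(d["D"],float),cv2.Rodrigues(np.array(d["rvec"],float))[0],np.array(d["tvec"],float)
def cast(d,uv,z):
    K,D,R,t=cal(d); uv=np.array(uv,float).reshape(-1,1,2)
    n=cv2.undistortPoints(uv,K,D).reshape(-1,2); r=np.c_[n,np.ones(len(n))]@R
    c=-R.T@t; return c+r*((z-c[2])/r[:,2])[:,None]
def proj(d,p):
    K,D,R,t=cal(d); return cv2.projectPoints(np.array(p,float).reshape(-1,3),cv2.Rodrigues(R)[0],t,K,D)[0].reshape(-1,2)
E
python3 - <<'E'
from h import *
d=ctrl.get_image("top"); im=d["img"]
np.save("top0.npy",im)
c=im[165:275,245:385]; c=np.clip(c.astype(float)*1.5,0,255).astype(np.uint8)
cv2.imwrite("pics/c0.png",cv2.resize(c[:,:,::-1],None,fx=5.5,fy=5.5,interpolation=cv2.INTER_CUBIC))
for n,(u,v) in dict(carton=(288,200),tub=(342,206),slim=(313,226),pot=(316,204),floor=(300,218),pan=(196,226),hous=(182,250),steel=(456,240),count=(400,200)).items(): print(n,im[v-1:v+2,u-1:u+2].reshape(-1,3).mean(0).round())
g=im.astype(int)
# steel tray & stock tray outlines
gr=cv2.GaussianBlur(im,(3,3),0)
for nm,(x0,y0,x1,y1) in dict(stock=(252,172,378,266),steel=(420,176,494,304),scale=(160,186,234,280)).items():
    sub=gr[y0:y1,x0:x1].max(2)
    t,m=cv2.threshold(sub,0,255,cv2.THRESH_BINARY_INV+cv2.THRESH_OTSU)
    cs=max(cv2.findContours(m,cv2.RETR_EXTERNAL,cv2.CHAIN_APPROX_NONE)[0],key=cv2.contourArea)
    hull=cv2.convexHull(cs); ap=cv2.approxPolyDP(hull,6,True).reshape(-1,2)+[x0,y0]
    print(nm,t,cv2.contourArea(hull),ap.tolist(),np.array(cv2.minAreaRect(hull)[0])+[x0,y0],cv2.minAreaRect(hull)[1:])
    print(cast(d,ap,0.013 if nm!="scale" else .022).round(4).tolist())
E
```

```text
carton [113. 112. 103.]
tub [125. 122. 106.]
slim [126. 122. 107.]
pot [125. 121. 106.]
floor [62. 58. 57.]
pan [73. 78. 80.]
hous [66. 62. 61.]
steel [71. 75. 75.]
count [123. 119. 117.]
stock 89.0 7016.5 [[267, 182], [369, 193], [362, 257], [258, 246]] [313.45794678 219.26016235] ((106.30803680419922, 67.13126373291016), 6.981057643890381)
[[0.639, 0.1471, 0.013], [0.6056, -0.1188, 0.013], [0.4403, -0.0962, 0.013], [0.4722, 0.17, 0.013]]
steel 98.0 5848.5 [[477, 185], [484, 292], [432, 294], [428, 186]] [455.79334259 239.50712967] ((110.79621887207031, 54.347015380859375), 88.02507019042969)
[[0.6221, -0.3988, 0.013], [0.3492, -0.3996, 0.013], [0.3455, -0.2697, 0.013], [0.6216, -0.2724, 0.013]]
scale 91.0 3923.0 [[177, 195], [226, 201], [216, 273], [166, 268]] [196.48461533 234.12307358] ((52.83879470825195, 76.52942657470703), 7.125016689300537)
[[0.6067, 0.3791, 0.022], [0.5891, 0.252, 0.022], [0.4052, 0.2748, 0.022], [0.4198, 0.4017, 0.022]]
```

View pics/c0.png

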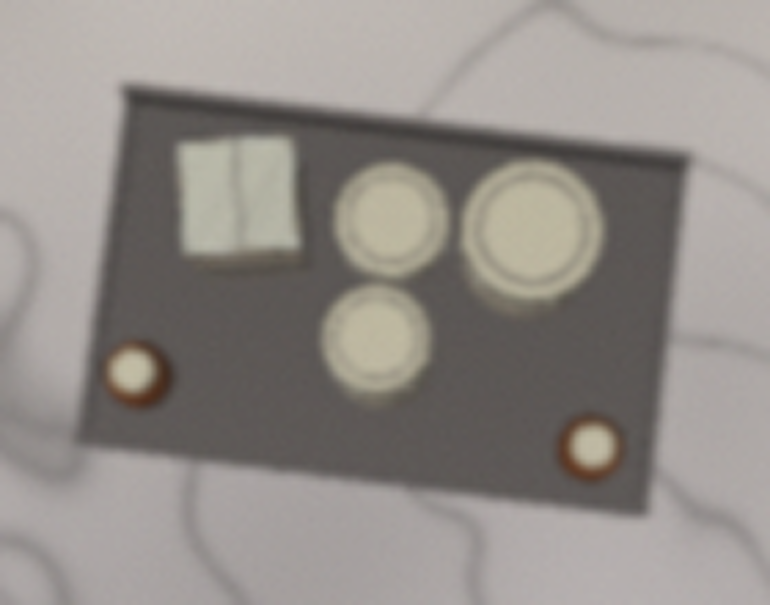

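The crop shows tray contents clearly: carton, slightly turned, crop (238,195); pot (391,220); tub (532,230); slim (376,338); phials (133,372) and (592,446).

```bash
cat >> h.py <<'E'
def blob(d,uv,z,thr,w=30,up=4):
    """bright blob round uv, upscaled; returns outline points cast on plane z (m)"""
    u,v=map(int,uv); s=d["img"][v-w:v+w,u-w:u+w].max(2)
    s=cv2.resize(s,None,fx=up,fy=up,interpolation=cv2.INTER_CUBIC)
    m=(s>thr).astype(np.uint8); n,l,_,_=cv2.connectedComponentsWithStats(m)
    m=(l==l[w*up,w*up]).astype(np.uint8)
    c=max(cv2.findContours(m,cv2.RETR_EXTERNAL,cv2.CHAIN_APPROX_NONE)[0],key=cv2.contourArea).reshape(-1,2)
    return cast(d,(c+.5)/up-.5+[u-w,v-w],z)[:,:2]
E
python3 - <<'E'
from h import *
d=ctrl.get_image("top")
o=dict(carton=(288,200,.106),tub=(342,206,.091),slim=(313,226,.121),pot=(316,204,.046),pa=(269,232,.05),pb=(352,246,.05))
for n,(u,v,z) in o.items():
  for thr in (88,98,106):
    p=blob(d,(u,v),z,thr).astype(np.float32)*1000
    c,r=cv2.minEnclosingCircle(p); R=cv2.minAreaRect(p)
    E=cv2.fitEllipse(p)
    print(n,thr,"circ",np.round(c,1),round(r,1),"rect",np.round(R[0],1),np.round(R[1],1),round(R[2],1),"ell",np.round(E[0],1),np.round(E[1],1))
# frames from corners
def frame(c): c=np.array(c);return c.mean(0)
s=cast(d,[[267,182]],.03); print("back corner z30",s, cast(d,[[369,193]],.03), cast(d,[[362,257],[258,246]],.012))
# pan: steel colour (blue-red)
im=d["img"].astype(int); sub=cv2.GaussianBlur(d["img"],(3,3),0).astype(int)[186:280,160:234]
m=((sub[...,2]-sub[...,0])>0).astype(np.uint8); m=cv2.morphologyEx(m,cv2.MORPH_OPEN,np.ones((3,3)))
c=max(cv2.findContours(m,cv2.RETR_EXTERNAL,cv2.CHAIN_APPROX_NONE)[0],key=cv2.contourArea).reshape(-1,2)+[160,186]
p=(cast(d,c,.03)[:,:2]*1000).astype(np.float32); print("pan",cv2.fitEllipse(p),cv2.minEnclosingCircle(p))
E
```

```text
carton 88 circ [576.5  85.6] 34.1 rect [576.6  85.8] [51.8 51. ] 3.1 ell [576.6  85.8] [57.6 58.4]
carton 98 circ [576.8  85.3] 33.2 rect [576.8  85.7] [49.8 49. ] 2.9 ell [576.6  85.8] [55.6 56.3]
carton 106 circ [576.5  85.3] 32.2 rect [576.6  85.9] [48.  47.5] 3.2 ell [576.6  85.8] [54.  54.3]
tub 88 circ [560.3 -42.5] 32.3 rect [561.4 -43.2] [62.6 61.4] 89.1 ell [561.  -42.9] [61.1 62.6]
tub 98 circ [560.9 -42.9] 30.6 rect [561.1 -43.2] [60.2 59.5] 89.1 ell [561.1 -43. ] [59.4 60.2]
tub 106 circ [560.9 -42.9] 29.7 rect [561.3 -43.1] [58.2 58.1] 25.4 ell [561. -43.] [57.7 58.1]
slim 88 circ [511.3  26.2] 23.8 rect [511.4  25.7] [44.9 46.1] 89.2 ell [511.2  25.8] [45.  46.3]
slim 98 circ [511.4  25.9] 22.4 rect [511.4  25.7] [42.5 43.8] 89.2 ell [511.2  25.8] [42.8 44.1]
slim 106 circ [511.4  26. ] 21.5 rect [511.4  26. ] [39.3 42.7] 86.3 ell [510.8  26.1] [39.4 41.8]
pot 88 circ [572.8  19.9] 26.5 rect [573.2  19.7] [51.4 51.8] 25.9 ell [572.8  19.8] [51.3 52.1]
pot 98 circ [572.7  19.8] 25.4 rect [572.6  20.1] [48.6 49.9] 44.3 ell [572.8  19.8] [48.9 49.9]
pot 106 circ [572.8  19
[... 279 characters left out ...]
1 139. ] 8.5 rect [504.8 139.1] [16.4 15.7] 89.1 ell [505. 139.] [15.7 16.5]
pb 88 circ [467.6 -70.1] 10.1 rect [467.5 -70. ] [19.3 19.3] 88.7 ell [467.6 -70.1] [19.3 19.6]
pb 98 circ [467.6 -70.1] 9.2 rect [467.8 -70.3] [17.4 17.4] 88.7 ell [467.7 -70.1] [17.5 17.8]
pb 106 circ [467.8 -70.1] 8.5 rect [467.7 -70.3] [16.2 16.2] 88.7 ell [467.7 -70.1] [16.  16.4]
back corner z30 [[0.63581555 0.14505259 0.03      ]] [[ 0.60286889 -0.11722599  0.03      ]] [[ 0.44033854 -0.09632334  0.012     ]
 [ 0.47225516  0.170142    0.012     ]]
pan ((526.2322387695312, 327.0233459472656), (106.87373352050781, 108.24881744384766), 173.2309112548828) ((526.19580078125, 327.3968200683594), 55.498085021972656)
```

Emit:
{"api": "step_arm", "payload": {
  "targets": [
    {"travel": [0.36,0.72,0.02],"angular": [0,0,-0.358],"gripper": 1},
    {"travel": [0.36,0.72,0.02],"angular": [0,0,-0.358],"gripper": 1},
    {"travel": [0.36,0.72,0.02],"angular": [0,0,-0.358],"gripper": 1},
    {"travel": [0.36,0.72,0.02],"angular": [0,0,-0.358],"gripper": 1},
    {"travel": [0.36,0.72,0.02],"angular": [0,0,-0.358],"gripper": 1},
    {"travel": [0.36,0.72,0.02],"angular": [0,0,-0.358],"gripper": 1},
    {"travel": [0.36,0.72,0.02],"angular": [0,0,-0.358],"gripper": 1},
    {"travel": [0.36,0.72,0.02],"angular": [0,0,-0.358],"gripper": 1},
    {"travel": [0.36,0.72,0.02],"angular": [0,0,-0.358],"gripper": 1},
    {"travel": [0.36,0.72,0.02],"angular": [0,0,-0.358],"gripper": 1}
  ],
  "squeeze": 40
}}

```text
t: 1.2
tool_pos: [0.4215, -0.1557, 0.2037]
tool_rot: [-3.14, -0.086, -0.001]
contact_force: [0.6, 0.4, -0.4]
opening: 0.0855
grip_force: 0.0
```

Emit:
{"api": "step_arm", "payload": {
  "targets": [
    {"travel": [0.15,0.305,0],"angular": [0,0,0],"gripper": 1},
    {"travel": [0.15,0.305,0],"angular": [0,0,0],"gripper": 1},
    {"travel": [0.15,0.305,0],"angular": [0,0,0],"gripper": 1},
    {"travel": [0.15,0.305,0],"angular": [0,0,0],"gripper": 1},
    {"travel": [0.15,0.305,0],"angular": [0,0,0],"gripper": 1},
    {"travel": [0.15,0.305,0],"angular": [0,0,0],"gripper": 1},
    {"travel": [0.15,0.305,-0.06],"angular": [0,0,0],"gripper": 1},
    {"travel": [0.15,0.305,-0.12],"angular": [0,0,0],"gripper": 1},
    {"travel": [0.15,0.305,-0.18],"angular": [0,0,0],"gripper": 1},
    {"travel": [0.15,0.305,-0.23],"angular": [0,0,0],"gripper": 1}
  ]
}}

```text
t: 2.2
tool_pos: [0.5095, 0.0229, 0.0635]
tool_rot: [3.14, 0.079, -0.002]
contact_force: [-0.7, 1.2, 0.4]
opening: 0.0856
grip_force: 0.0
```

```bash
python3 - <<'E'
from h import *
print(ctrl.get_obs()["tool_pos"])
a=[ctrl.get_image(n)["img"] for n in("wrist","scene")]
cv2.imwrite("pics/w1.png",np.vstack([cv2.resize(a[0],(480,300)),cv2.resize(a[1][100:260,200:456],(480,300))])[:,:,::-1])
E
```

```text
[0.50945704 0.02292288 0.06347215]
```

View pics/w1.png

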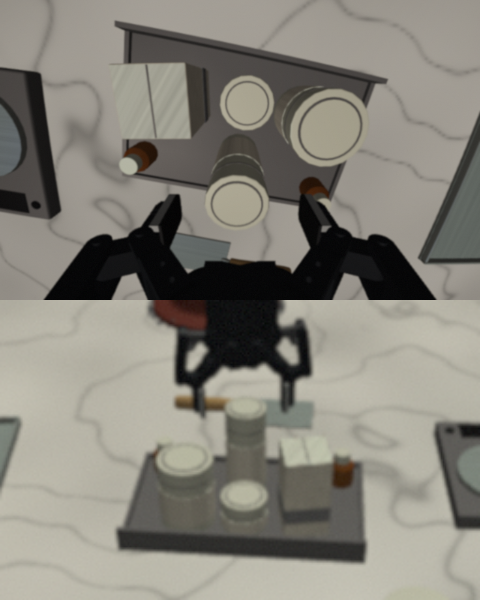

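The wrist view shows the slim bottle between the fingers, with its top at about (237,200). In the scene view the fingers seem higher and behind it, so I'll check by projecting the TCP.

```bash
python3 - <<'E'
from h import *
o=ctrl.get_obs(); print(o["t"],o["tool_pos"],o["q"].round(3),o["tool_rot"])
d=ctrl.get_image("scene")
f=lambda p:(proj(d,p)-[200,100])*[480/256,300/160]+[0,300]
p=o["tool_pos"]; print("tcp",f(p), "slim top",f([.5113,.0258,.121]),"slim base",f([.5113,.0258,.006]),"pot",f([.5728,.0198,.046]), "fingers",f([p+[0,.0425,.013],p-[0,.0425,-.013]]))
cv2.imwrite("pics/s2.png",cv2.resize(d["img"][100:260,200:456],(768,480))[:,:,::-1])
t=ctrl.get_image("top"); print(proj(t,p))
cv2.imwrite("pics/t2.png",t["img"][:,:,::-1])
E
```

```text
2.3 [0.50603315 0.02338905 0.06034368] [-0.101 -0.105  1.995 -0.     1.262  1.42 ] [-3.13965944 -0.07890684  0.01605059]
tcp [[244.19621042 447.30879418]] slim top [[245.90162172 405.26921437]] slim base [[247.0035811  486.87053108]] pot [[244.04109045 492.99449707]] fingers [[280.96026696 436.63951355]
 [207.07533602 439.50902896]]
[[314.46030094 230.47651774]]
```

View pics/t2.png

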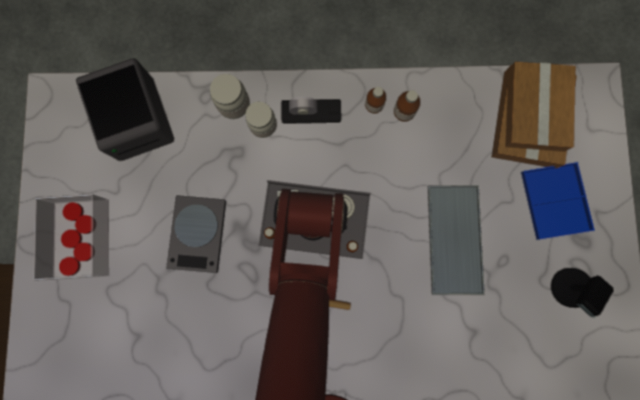

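The top view shows only the arm, over the tray at about (312,215).

```bash
python3 - <<'E'
from station import ctrl
o=ctrl.get_obs(); print({k:(v.round(3).tolist() if hasattr(v,'tolist') else v) for k,v in o.items()})
E
```

```text
{'t': 2.4, 'q': [-0.1, -0.108, 1.988, -0.0, 1.262, 1.42], 'dq': [0.007, -0.023, -0.045, 0.0, -0.004, 0.001], 'effort': [-0.004, -27.718, -32.19, -0.003, 0.063, -0.002], 'tool_pos': [0.51, 0.023, 0.066], 'tool_rot': [3.14, 0.08, -0.001], 'contact_force': [-0.381, -0.805, 1.312], 'wrist_torque': [0.015, 0.008, 0.029], 'grip_force': 0.0, 'opening': 0.08547955267742673}
```

View pics/s2.png

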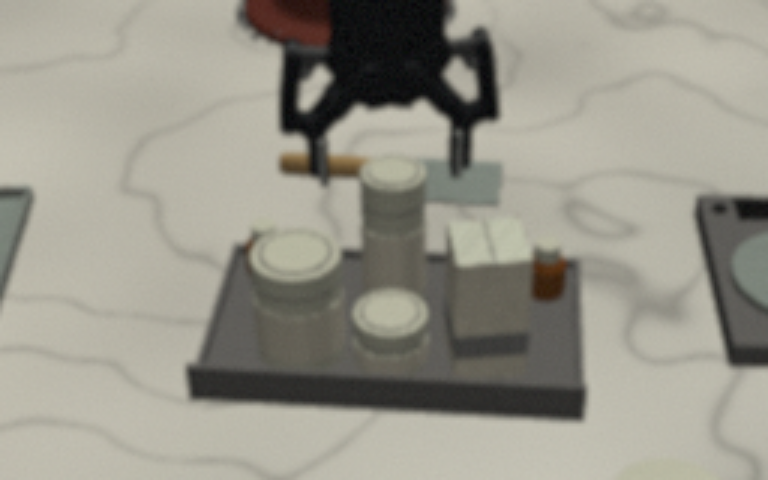

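The scene crop shows the fingertips at about (322,183) and (458,175), higher than the projected TCP, and the slim top at (393,170) as predicted. I'll work out the tip height on the tool's plane from both views.

```bash
python3 - <<'E'
from h import *
def castx(d,uv,x):
    K,D,R,t=cal(d); n=cv2.undistortPoints(np.array(uv,float).reshape(-1,1,2),K,D).reshape(-1,2)
    r=np.c_[n,np.ones(len(n))]@R; c=-R.T@t; return c, c+r*((x-c[0])/r[:,0])[:,None]
s=ctrl.get_image("scene"); print(castx(s,[[200+322/3,100+183/3],[200+458/3,100+175/3]],.51))
w=ctrl.get_image("wrist"); o=ctrl.get_obs()
print(castx(w,np.array([[180,196],[300,196]])*4/3,.51), o["tool_pos"])
print("slim top in wrist (x.75)",proj(w,[[.5113,.0258,.121],[.5728,.0198,.046],[.561,-.043,.091],o["tool_pos"]])*.75)
g=w["img"]; cv2.imwrite("pics/w3.png",np.clip(g[:,:,::-1].astype(int)*2,0,255).astype(np.uint8))
E
```

```text
(array([ 1.27314319, -0.00678299,  0.60613365]), array([[ 0.51      , -0.02412636,  0.11043509],
       [ 0.51      ,  0.07085758,  0.11275416]]))
(array([0.59606598, 0.02753788, 0.25001813]), array([[ 0.51      ,  0.06952616,  0.10946126],
       [ 0.51      , -0.02628044,  0.10130246]])) [0.51240649 0.02368041 0.06799761]
slim top in wrist (x.75) [[236.20484783 205.59454812]
 [246.53320158 107.19167249]
 [326.70917061 133.431928  ]
 [239.35206863 173.52776926]]
```

View pics/w3.png

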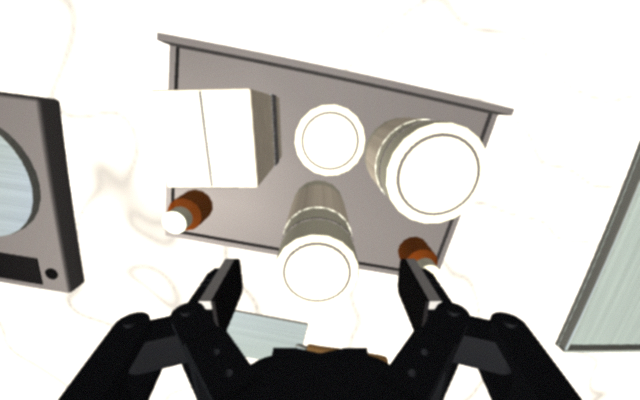

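Emit:
{"api": "step_arm", "payload": {
  "targets": [
    {"travel": [0,0,0.08],"angular": [0,0,0],"gripper": 1},
    {"travel": [0,0,0.16],"angular": [0,0,0],"gripper": 0.5},
    {"travel": [0,0,0.2],"angular": [0,0,0],"gripper": 0},
    {"travel": [0,0,0.2],"angular": [0,0,0],"gripper": 0},
    {"travel": [0,0,0.2],"angular": [0,0,0],"gripper": 0},
    {"travel": [0,0,0.2],"angular": [0,0,0],"gripper": 0},
    {"travel": [0,0,0.2],"angular": [0,0,0],"gripper": 0},
    {"travel": [0,0,0.2],"angular": [0,0,0],"gripper": 0},
    {"travel": [0,0,0.2],"angular": [0,0,0],"gripper": 0},
    {"travel": [0,0,0.2],"angular": [0,0,0],"gripper": 0}
  ]
}}

```text
t: 3.5
tool_pos: [0.5105, 0.0245, 0.185]
tool_rot: [-3.14, -0.083, 0.001]
contact_force: [-0.4, -0.1, 0.4]
opening: -0.0002
grip_force: 0.0
```

```bash
python3 - <<'E'
from h import *
print(np.array([ctrl.get_obs()["tool_pos"]]))
s=ctrl.get_image("scene");w=ctrl.get_image("wrist")
print([ctrl.get_obs()["tool_pos"].round(4)], ctrl.get_obs()["opening"])
p=[.511,.0245,.186]
a,b=proj(s,p)[0],proj(w,p)[0]; print("tcp scene",a,"wrist",b)
A=cv2.resize(s["img"][60:260,200:456],None,fx=3,fy=1.5*2)[:360,:]; B=cv2.resize(w["img"][100:,120:520],None,fx=1.6,fy=1)
A=s["img"][60:220,220:440]; A=cv2.resize(A,(660,480))
cv2.imwrite("pics/s4.png",np.clip(A[:,:,::-1].astype(int)*2,0,255).astype(np.uint8)); print("in crop",(a-[220,60])*3)
K,D,R,t=cal(w); print("cam",-R.T@t)
E
```

```text
[[0.51054478 0.02452654 0.18500043]]
[array([0.5107, 0.0245, 0.1853])] 0.0002299485150874027
tcp scene [330.11031541 128.26053821] wrist [319.38667015 231.8069704 ]
in crop [330.33094622 204.78161462]
cam [0.59547656 0.02858919 0.36764778]
```

View pics/s4.png

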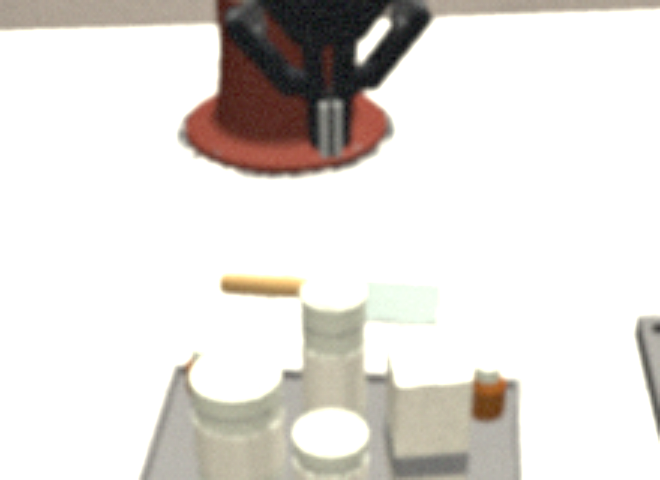

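The fingers are shut with their tips at crop pixel (331,157), but the reported TCP projects to (330,205). I'll triangulate the tip from both cameras.

```bash
python3 - <<'E'
from h import *
s=ctrl.get_image("scene");w=ctrl.get_image("wrist")
g=w["img"].max(2); sub=g[150:330,270:370]
print("wrist column profile u=319:",g[200:330:4,319].tolist())
def P(d):
    K,D,R,t=cal(d); return np.c_[R,t]
def N(d,uv):
    K,D,R,t=cal(d); return cv2.undistortPoints(np.array(uv,float).reshape(-1,1,2),K,D).reshape(2,1)
B=w["img"][180:340,230:410]; cv2.imwrite("pics/w5.png",np.clip(cv2.resize(B,None,fx=3,fy=3)[:,:,::-1].astype(int)*2,0,255).astype(np.uint8))
su=[220+331/3,60+157/3]
for v in (240,250,260,270,280):
    X=cv2.triangulatePoints(P(s),P(w),N(s,su),N(w,[319,v])); print(v,(X[:3]/X[3]).ravel().round(4))
E
```

```text
wrist column profile u=319: [167, 167, 166, 166, 165, 149, 148, 145, 145, 145, 146, 146, 24, 6, 8, 6, 6, 8, 3, 7, 3, 29, 28, 28, 26, 27, 27, 25, 27, 27, 42, 137, 158]
240 [0.5253 0.0251 0.2278]
250 [0.5167 0.025  0.2235]
260 [0.5073 0.025  0.2187]
270 [0.4969 0.025  0.2136]
280 [0.4855 0.0249 0.2079]
```

View pics/w5.png

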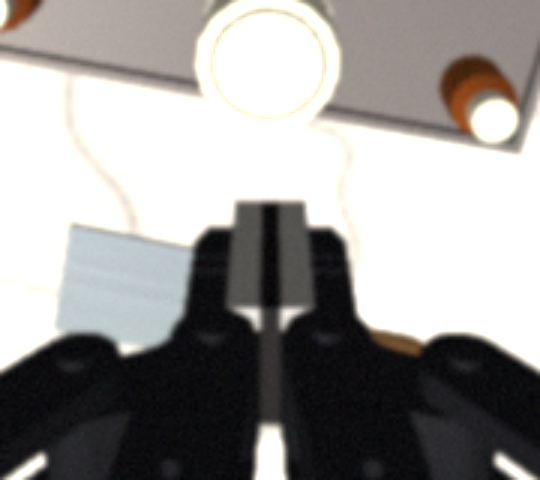

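The shut tip triangulates to about z = 0.225, while the reported TCP is 0.185. So the tool sits about 38 mm higher than reported, in x and y it agrees. I'll correct heights by that.

Emit:
{"api": "step_arm", "payload": {
  "targets": [
    {"travel": [0,0.001,0],"angular": [0,0,0],"gripper": 1},
    {"travel": [0,0.001,0],"angular": [0,0,0],"gripper": 1},
    {"travel": [0,0.001,0],"angular": [0,0,0],"gripper": 1},
    {"travel": [0,0.001,0],"angular": [0,0,0],"gripper": 1},
    {"travel": [0,0.001,0],"angular": [0,0,0],"gripper": 1},
    {"travel": [0,0.001,-0.07],"angular": [0,0,0],"gripper": 1},
    {"travel": [0,0.001,-0.14],"angular": [0,0,0],"gripper": 1},
    {"travel": [0,0.001,-0.2],"angular": [0,0,0],"gripper": 1},
    {"travel": [0,0.001,-0.24],"angular": [0,0,0],"gripper": 1},
    {"travel": [0,0.001,-0.263],"angular": [0,0,0],"gripper": 1}
  ]
}}

```text
t: 4.7
tool_pos: [0.5089, 0.0253, 0.025]
tool_rot: [-3.14, -0.082, 0.006]
contact_force: [-0.9, 0.9, -0.0]
opening: 0.0853
grip_force: 0.0
```

Emit:
{"api": "step_arm", "payload": {
  "targets": [
    {"travel": [0,0,0],"angular": [0,0,0],"gripper": 1},
    {"travel": [0,0,0],"angular": [0,0,0],"gripper": 0.3},
    {"travel": [0,0,0],"angular": [0,0,0],"gripper": 0},
    {"travel": [0,0,0],"angular": [0,0,0],"gripper": 0},
    {"travel": [0,0,0],"angular": [0,0,0],"gripper": 0},
    {"travel": [0,0,0],"angular": [0,0,0],"gripper": 0},
    {"travel": [0,0,0],"angular": [0,0,0],"gripper": 0},
    {"travel": [0,0,0],"angular": [0,0,0],"gripper": 0}
  ],
  "squeeze": 40
}}

```text
t: 5.5
tool_pos: [0.5126, 0.0251, 0.0298]
tool_rot: [3.14, 0.083, 0.006]
contact_force: [-0.4, 1.4, 5.4]
opening: 0.0452
grip_force: 41.4
```

Emit:
{"api": "step_arm", "payload": {
  "targets": [
    {"travel": [0,0,0.05],"angular": [0,0,0],"gripper": 0},
    {"travel": [0,0,0.11],"angular": [0,0,0],"gripper": 0},
    {"travel": [0,0,0.17],"angular": [0,0,0],"gripper": 0},
    {"travel": [0,0,0.228],"angular": [0,0,0],"gripper": 0},
    {"travel": [0.01,-0.05,0.228],"angular": [0,0,0],"gripper": 0},
    {"travel": [0.02,-0.12,0.228],"angular": [0,0,0],"gripper": 0},
    {"travel": [0.04,-0.2,0.228],"angular": [0,0,0],"gripper": 0},
    {"travel": [0.05,-0.28,0.228],"angular": [0,0,0],"gripper": 0},
    {"travel": [0.06,-0.36,0.228],"angular": [0,0,0],"gripper": 0},
    {"travel": [0.07,-0.44,0.228],"angular": [0,0,0],"gripper": 0}
  ]
}}

```text
t: 6.5
tool_pos: [0.5523, -0.2407, 0.1641]
tool_rot: [-3.14, -0.082, 0.001]
contact_force: [0.8, 0.5, -0.5]
opening: 0.0452
grip_force: 41.5
```

Emit:
{"api": "step_arm", "payload": {
  "targets": [
    {"travel": [0.01,-0.07,0],"angular": [0,0,0],"gripper": 0},
    {"travel": [0.02,-0.13,0],"angular": [0,0,0],"gripper": 0},
    {"travel": [0.02,-0.161,0],"angular": [0,0,0],"gripper": 0},
    {"travel": [0.02,-0.161,0],"angular": [0,0,0],"gripper": 0},
    {"travel": [0.02,-0.161,-0.05],"angular": [0,0,0],"gripper": 0},
    {"travel": [0.02,-0.161,-0.1],"angular": [0,0,0],"gripper": 0},
    {"travel": [0.02,-0.161,-0.15],"angular": [0,0,0],"gripper": 0},
    {"travel": [0.02,-0.161,-0.19],"angular": [0,0,0],"gripper": 0},
    {"travel": [0.02,-0.161,-0.21],"angular": [0,0,0],"gripper": 0},
    {"travel": [0.02,-0.161,-0.21],"angular": [0,0,0],"gripper": 0}
  ]
}}

```text
t: 7.5
tool_pos: [0.5634, -0.3331, 0.0361]
tool_rot: [-3.137, -0.084, 0.006]
contact_force: [-0.7, 0.5, -1.2]
opening: 0.0453
grip_force: 41.5
```

Emit:
{"api": "step_arm", "payload": {
  "targets": [
    {"travel": [0,0,-0.01],"angular": [0,0,0],"gripper": 0},
    {"travel": [0,0,-0.016],"angular": [0,0,0],"gripper": 0},
    {"travel": [0,0,-0.019],"angular": [0,0,0],"gripper": 0},
    {"travel": [0,0,-0.0205],"angular": [0,0,0],"gripper": 0},
    {"travel": [0,0,-0.0205],"angular": [0,0,0],"gripper": 0},
    {"travel": [0,0,-0.0205],"angular": [0,0,0],"gripper": 0}
  ]
}}

```text
t: 8.1
tool_pos: [0.5655, -0.3359, 0.0279]
tool_rot: [3.14, 0.083, 0.002]
contact_force: [-1.6, 2.3, 5.1]
opening: 0.0452
grip_force: 42.0
```

Emit:
{"api": "step_arm", "payload": {
  "targets": [
    {"travel": [0,0,0],"angular": [0,0,0],"gripper": 1},
    {"travel": [0,0,0],"angular": [0,0,0],"gripper": 1},
    {"travel": [0,0,0],"angular": [0,0,0],"gripper": 1},
    {"travel": [0,0,0],"angular": [0,0,0],"gripper": 1},
    {"travel": [0,0,0.01],"angular": [0,0,0],"gripper": 1},
    {"travel": [0,0,0.06],"angular": [0,0,0],"gripper": 1},
    {"travel": [0,0,0.12],"angular": [0,0,0],"gripper": 1},
    {"travel": [0,0,0.18],"angular": [0,0,0],"gripper": 1},
    {"travel": [0,0,0.22],"angular": [0,0,0],"gripper": 1},
    {"travel": [0,0.05,0.22],"angular": [0,0,0],"gripper": 1}
  ]
}}

```text
t: 9.1
tool_pos: [0.5672, -0.3096, 0.1649]
tool_rot: [3.133, 0.077, 0.013]
contact_force: [-0.3, 0.2, 0.5]
opening: 0.0855
grip_force: 0.0
```

Emit:
{"api": "step_arm", "payload": {
  "targets": [
    {"travel": [-0.007,0.07,0],"angular": [0,0,0],"gripper": 1},
    {"travel": [-0.007,0.15,0],"angular": [0,0,0],"gripper": 1},
    {"travel": [-0.007,0.23,0],"angular": [0,0,0],"gripper": 1},
    {"travel": [-0.007,0.31,0],"angular": [0,0,0],"gripper": 1},
    {"travel": [-0.007,0.39,0],"angular": [0,0,0],"gripper": 1},
    {"travel": [-0.007,0.437,0],"angular": [0,0,0],"gripper": 1},
    {"travel": [-0.007,0.437,0],"angular": [0,0,0],"gripper": 1},
    {"travel": [-0.007,0.437,-0.04],"angular": [0,0,0],"gripper": 1},
    {"travel": [-0.007,0.437,-0.08],"angular": [0,0,0],"gripper": 1},
    {"travel": [-0.007,0.437,-0.08],"angular": [0,0,0],"gripper": 1}
  ]
}}

```text
t: 10.1
tool_pos: [0.5579, -0.0434, 0.1066]
tool_rot: [-3.139, -0.082, 0.011]
contact_force: [-0.2, -0.6, -1.6]
opening: 0.0852
grip_force: 0.0
```

```bash
python3 - <<'E'
from h import *
o=ctrl.get_obs(); print(o["t"],o["tool_pos"])
d=ctrl.get_image("top")
for thr in(88,98):
    p=blob(d,proj(d,[.565,-.335,.119])[0].round(),.119,thr).astype(np.float32)*1000; print(cv2.fitEllipse(p))
for n in("scene",): cv2.imwrite("pics/s6.png",ctrl.get_image(n)["img"][60:280,100:460,::-1])
E
```

```text
10.1 [ 0.55786236 -0.04342332  0.10655475]
((546.9644165039062, -310.9598388671875), (104.51847839355469, 115.7269058227539), 10.948368072509766)
((564.690185546875, -335.5497131347656), (46.33559799194336, 47.350467681884766), 54.262916564941406)
```

View pics/s6.png

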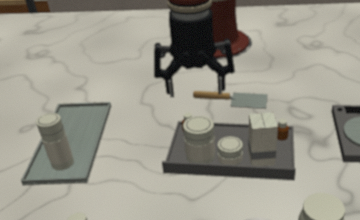

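The slim bottle stands in the steel tray, measured at (564.7,-335.5) mm. The gripper is above the tub, seen at crop pixel (197,140).

Emit:
{"api": "step_arm", "payload": {
  "targets": [
    {"travel": [0,0,-0.05],"angular": [0,0,0],"gripper": 1},
    {"travel": [0,0,-0.1],"angular": [0,0,0],"gripper": 1},
    {"travel": [0,0,-0.14],"angular": [0,0,0],"gripper": 1},
    {"travel": [0,0,-0.163],"angular": [0,0,0],"gripper": 1},
    {"travel": [0,0,-0.163],"angular": [0,0,0],"gripper": 1},
    {"travel": [0,0,-0.163],"angular": [0,0,0],"gripper": 0.4},
    {"travel": [0,0,-0.163],"angular": [0,0,0],"gripper": 0},
    {"travel": [0,0,-0.163],"angular": [0,0,0],"gripper": 0},
    {"travel": [0,0,-0.163],"angular": [0,0,0],"gripper": 0},
    {"travel": [0,0,-0.163],"angular": [0,0,0],"gripper": 0}
  ],
  "squeeze": 45
}}

```text
t: 11.2
tool_pos: [0.5628, -0.0437, 0.015]
tool_rot: [3.139, 0.083, 0.007]
contact_force: [0.6, 0.1, 6.6]
opening: 0.0611
grip_force: 49.7
```

Emit:
{"api": "step_arm", "payload": {
  "targets": [
    {"travel": [0,0,0.04],"angular": [0,0,0],"gripper": 0},
    {"travel": [0,0,0.1],"angular": [0,0,0],"gripper": 0},
    {"travel": [0,0,0.16],"angular": [0,0,0],"gripper": 0},
    {"travel": [0,0,0.22],"angular": [0,0,0],"gripper": 0},
    {"travel": [-0.01,-0.03,0.228],"angular": [0,0,0],"gripper": 0},
    {"travel": [-0.03,-0.1,0.228],"angular": [0,0,0],"gripper": 0},
    {"travel": [-0.06,-0.17,0.228],"angular": [0,0,0],"gripper": 0},
    {"travel": [-0.09,-0.25,0.228],"angular": [0,0,0],"gripper": 0},
    {"travel": [-0.11,-0.33,0.228],"angular": [0,0,0],"gripper": 0},
    {"travel": [-0.126,-0.4,0.228],"angular": [0,0,0],"gripper": 0}
  ]
}}

```text
t: 12.2
tool_pos: [0.4836, -0.2851, 0.149]
tool_rot: [3.14, 0.082, -0.0]
contact_force: [1.4, 0.5, -2.0]
opening: 0.061
grip_force: 49.7
```

Emit:
{"api": "step_arm", "payload": {
  "targets": [
    {"travel": [0,-0.06,0],"angular": [0,0,0],"gripper": 0},
    {"travel": [0,-0.087,0],"angular": [0,0,0],"gripper": 0},
    {"travel": [0,-0.087,0],"angular": [0,0,0],"gripper": 0},
    {"travel": [0,-0.087,-0.05],"angular": [0,0,0],"gripper": 0},
    {"travel": [0,-0.087,-0.11],"angular": [0,0,0],"gripper": 0},
    {"travel": [0,-0.087,-0.16],"angular": [0,0,0],"gripper": 0},
    {"travel": [0,-0.087,-0.2],"angular": [0,0,0],"gripper": 0},
    {"travel": [0,-0.087,-0.217],"angular": [0,0,0],"gripper": 0},
    {"travel": [0,-0.087,-0.225],"angular": [0,0,0],"gripper": 0},
    {"travel": [0,-0.087,-0.225],"angular": [0,0,0],"gripper": 0}
  ]
}}

```text
t: 13.2
tool_pos: [0.4856, -0.3351, 0.015]
tool_rot: [3.14, 0.084, 0.001]
contact_force: [0.2, -0.8, -1.9]
opening: 0.0616
grip_force: 49.8
```

Emit:
{"api": "step_arm", "payload": {
  "targets": [
    {"travel": [0,0,-0.003],"angular": [0,0,0],"gripper": 0},
    {"travel": [0,0,-0.006],"angular": [0,0,0],"gripper": 0},
    {"travel": [0,0,-0.0072],"angular": [0,0,0],"gripper": 0},
    {"travel": [0,0,-0.0072],"angular": [0,0,0],"gripper": 0},
    {"travel": [0,0,-0.0072],"angular": [0,0,0],"gripper": 0}
  ]
}}

```text
t: 13.7
tool_pos: [0.4862, -0.3364, 0.0131]
tool_rot: [3.139, 0.083, 0.004]
contact_force: [-2.3, 2.9, 7.8]
opening: 0.0611
grip_force: 50.8
```

Emit:
{"api": "step_arm", "payload": {
  "targets": [
    {"travel": [0,0,0],"angular": [0,0,0],"gripper": 1},
    {"travel": [0,0,0],"angular": [0,0,0],"gripper": 1},
    {"travel": [0,0,0],"angular": [0,0,0],"gripper": 1},
    {"travel": [0,0,0],"angular": [0,0,0],"gripper": 1},
    {"travel": [0,0,0.01],"angular": [0,0,0],"gripper": 1},
    {"travel": [0,0,0.07],"angular": [0,0,0],"gripper": 1},
    {"travel": [0,0,0.14],"angular": [0,0,0],"gripper": 1},
    {"travel": [0,0,0.2],"angular": [0,0,0],"gripper": 1},
    {"travel": [0,0,0.25],"angular": [0,0,0],"gripper": 1},
    {"travel": [0,0.05,0.25],"angular": [0,0,0],"gripper": 1}
  ]
}}

```text
t: 14.7
tool_pos: [0.4877, -0.3097, 0.1671]
tool_rot: [3.132, 0.078, 0.013]
contact_force: [0.9, 0.1, 0.6]
opening: 0.0855
grip_force: 0.0
```

Emit:
{"api": "step_arm", "payload": {
  "targets": [
    {"travel": [0.02,0.07,0],"angular": [0,0,0],"gripper": 1},
    {"travel": [0.03,0.15,0],"angular": [0,0,0],"gripper": 1},
    {"travel": [0.05,0.23,0],"angular": [0,0,0],"gripper": 1},
    {"travel": [0.07,0.31,0],"angular": [0,0,0],"gripper": 1},
    {"travel": [0.09,0.39,0],"angular": [0,0,0],"gripper": 1},
    {"travel": [0.11,0.46,0],"angular": [0,0,0],"gripper": 1},
    {"travel": [0.13,0.53,0],"angular": [0,0,0],"gripper": 1},
    {"travel": [0.14,0.6,0],"angular": [0,0,0],"gripper": 1},
    {"travel": [0.152,0.652,0],"angular": [0,0,0],"gripper": 1},
    {"travel": [0.152,0.652,0],"angular": [0,0,0],"gripper": 1}
  ]
}}

```text
t: 15.7
tool_pos: [0.5764, 0.0892, 0.1602]
tool_rot: [-3.139, -0.09, -0.001]
contact_force: [-0.6, -0.3, 0.3]
opening: 0.0852
grip_force: 0.0
```

Emit:
{"api": "step_arm", "payload": {
  "targets": [
    {"travel": [0,0,-0.07],"angular": [0,0,0],"gripper": 1},
    {"travel": [0,0,-0.14],"angular": [0,0,0],"gripper": 1},
    {"travel": [0,0,-0.2],"angular": [0,0,0],"gripper": 1},
    {"travel": [0,0,-0.237],"angular": [0,0,0],"gripper": 1},
    {"travel": [0,0,-0.237],"angular": [0,0,0],"gripper": 1},
    {"travel": [0,0,-0.237],"angular": [0,0,0],"gripper": 0.3},
    {"travel": [0,0,-0.237],"angular": [0,0,0],"gripper": 0},
    {"travel": [0,0,-0.237],"angular": [0,0,0],"gripper": 0},
    {"travel": [0,0,-0.237],"angular": [0,0,0],"gripper": 0},
    {"travel": [0,0,-0.237],"angular": [0,0,0],"gripper": 0}
  ],
  "squeeze": 40
}}

```text
t: 16.7
tool_pos: [0.5783, 0.0856, 0.0204]
tool_rot: [3.14, 0.083, 0.007]
contact_force: [-0.2, -0.1, 6.6]
opening: 0.0497
grip_force: 42.9
```

Emit:
{"api": "step_arm", "payload": {
  "targets": [
    {"travel": [0,0,0.04],"angular": [0,0,0],"gripper": 0},
    {"travel": [0,0,0.1],"angular": [0,0,0],"gripper": 0},
    {"travel": [0,0,0.16],"angular": [0,0,0],"gripper": 0},
    {"travel": [0,0,0.22],"angular": [0,0,0],"gripper": 0},
    {"travel": [-0.02,-0.04,0.228],"angular": [0,0,0],"gripper": 0},
    {"travel": [-0.05,-0.1,0.228],"angular": [0,0,0],"gripper": 0},
    {"travel": [-0.08,-0.17,0.228],"angular": [0,0,0],"gripper": 0},
    {"travel": [-0.11,-0.24,0.228],"angular": [0,0,0],"gripper": 0},
    {"travel": [-0.14,-0.31,0.228],"angular": [0,0,0],"gripper": 0},
    {"travel": [-0.17,-0.38,0.228],"angular": [0,0,0],"gripper": 0}
  ]
}}

```text
t: 17.7
tool_pos: [0.4731, -0.1435, 0.1546]
tool_rot: [3.14, 0.084, 0.001]
contact_force: [0.1, -0.2, -1.6]
opening: 0.0495
grip_force: 42.2
```

Emit:
{"api": "step_arm", "payload": {
  "targets": [
    {"travel": [-0.03,-0.07,0],"angular": [0,0,0],"gripper": 0},
    {"travel": [-0.06,-0.14,0],"angular": [0,0,0],"gripper": 0},
    {"travel": [-0.09,-0.21,0],"angular": [0,0,0],"gripper": 0},
    {"travel": [-0.11,-0.27,0],"angular": [0,0,0],"gripper": 0},
    {"travel": [-0.116,-0.322,0],"angular": [0,0,0],"gripper": 0},
    {"travel": [-0.116,-0.322,0],"angular": [0,0,0],"gripper": 0},
    {"travel": [-0.116,-0.322,-0.05],"angular": [0,0,0],"gripper": 0},
    {"travel": [-0.116,-0.322,-0.11],"angular": [0,0,0],"gripper": 0},
    {"travel": [-0.116,-0.322,-0.17],"angular": [0,0,0],"gripper": 0},
    {"travel": [-0.116,-0.322,-0.2],"angular": [0,0,0],"gripper": 0}
  ]
}}

```text
t: 18.7
tool_pos: [0.4029, -0.3325, 0.0307]
tool_rot: [-3.136, -0.084, 0.006]
contact_force: [-0.1, -0.7, -2.1]
opening: 0.0498
grip_force: 42.3
```

Emit:
{"api": "step_arm", "payload": {
  "targets": [
    {"travel": [0,0,-0.01],"angular": [0,0,0],"gripper": 0},
    {"travel": [0,0,-0.02],"angular": [0,0,0],"gripper": 0},
    {"travel": [0,0,-0.027],"angular": [0,0,0],"gripper": 0},
    {"travel": [0,0,-0.03],"angular": [0,0,0],"gripper": 0},
    {"travel": [0,0,-0.0322],"angular": [0,0,0],"gripper": 0},
    {"travel": [0,0,-0.0322],"angular": [0,0,0],"gripper": 0},
    {"travel": [0,0,-0.0322],"angular": [0,0,0],"gripper": 0}
  ]
}}

```text
t: 19.4
tool_pos: [0.4054, -0.336, 0.0184]
tool_rot: [3.14, 0.083, 0.001]
contact_force: [-4.4, 5.2, 10.3]
opening: 0.0497
grip_force: 43.6
```

Emit:
{"api": "step_arm", "payload": {
  "targets": [
    {"travel": [0,0,0],"angular": [0,0,0],"gripper": 1},
    {"travel": [0,0,0],"angular": [0,0,0],"gripper": 1},
    {"travel": [0,0,0],"angular": [0,0,0],"gripper": 1},
    {"travel": [0,0,0],"angular": [0,0,0],"gripper": 1},
    {"travel": [0,0,0.01],"angular": [0,0,0],"gripper": 1},
    {"travel": [0,0,0.07],"angular": [0,0,0],"gripper": 1},
    {"travel": [0,0,0.14],"angular": [0,0,0],"gripper": 1},
    {"travel": [0,0,0.21],"angular": [0,0,0],"gripper": 1},
    {"travel": [0.02,0.05,0.22],"angular": [0,0,0],"gripper": 1},
    {"travel": [0.05,0.12,0.22],"angular": [0,0,0],"gripper": 1}
  ]
}}

```text
t: 20.4
tool_pos: [0.436, -0.2653, 0.1511]
tool_rot: [3.136, 0.077, 0.008]
contact_force: [0.9, 0.8, -0.1]
opening: 0.0855
grip_force: 0.0
```

Emit:
{"api": "step_arm", "payload": {
  "targets": [
    {"travel": [0.03,0.07,0],"angular": [0,0,0],"gripper": 1},
    {"travel": [0.06,0.14,0],"angular": [0,0,0],"gripper": 1},
    {"travel": [0.09,0.21,0],"angular": [0,0,0],"gripper": 1},
    {"travel": [0.12,0.28,0],"angular": [0,0,0],"gripper": 1},
    {"travel": [0.16,0.35,0],"angular": [0,0,0],"gripper": 1},
    {"travel": [0.2,0.42,0],"angular": [0,0,0],"gripper": 1},
    {"travel": [0.23,0.472,0],"angular": [0,0,0],"gripper": 1},
    {"travel": [0.23,0.472,-0.02],"angular": [0,0,0],"gripper": 1},
    {"travel": [0.23,0.472,-0.04],"angular": [0,0,0],"gripper": 1},
    {"travel": [0.23,0.472,-0.04],"angular": [0,0,0],"gripper": 1}
  ]
}}

```text
t: 21.4
tool_pos: [0.5703, 0.0192, 0.1202]
tool_rot: [-3.14, -0.082, 0.008]
contact_force: [0.5, 0.0, -0.3]
opening: 0.0856
grip_force: 0.0
```

```bash
python3 - <<'E'
from h import *
o=ctrl.get_obs(); print(o["t"],o["tool_pos"])
d=ctrl.get_image("top")
for n,x,z in(("slim",.565,.119),("tub",.485,.089),("carton",.405,.104)):
    p=blob(d,proj(d,[x,-.335,z])[0].round(),z,98).astype(np.float32)*1000; print(n,cv2.fitEllipse(p)[:2],cv2.minAreaRect(p)[2])
w=ctrl.get_image("wrist"); print("wrist pot px",proj(w,[.5728,.0198,.046]))
s=ctrl.get_image("scene")["img"][60:280,60:520]
cv2.imwrite("pics/s7.png",np.vstack([cv2.resize(s,(690,330)),cv2.resize(w["img"],(690,431))[170:431]])[:,:,::-1])
E
```

```text
21.4 [0.5703295  0.01923895 0.1202024 ]
slim ((564.69140625, -335.57562255859375), (46.464576721191406, 47.51587677001953)) 89.13693237304688
tub ((485.2027893066406, -336.1904602050781), (62.34885787963867, 63.757896423339844)) 54.34233856201172
carton ((404.48583984375, -335.75543212890625), (59.27094650268555, 60.922210693359375)) 3.0029187202453613
wrist pot px [[318.65936325 197.08867256]]
```

View pics/s7.png

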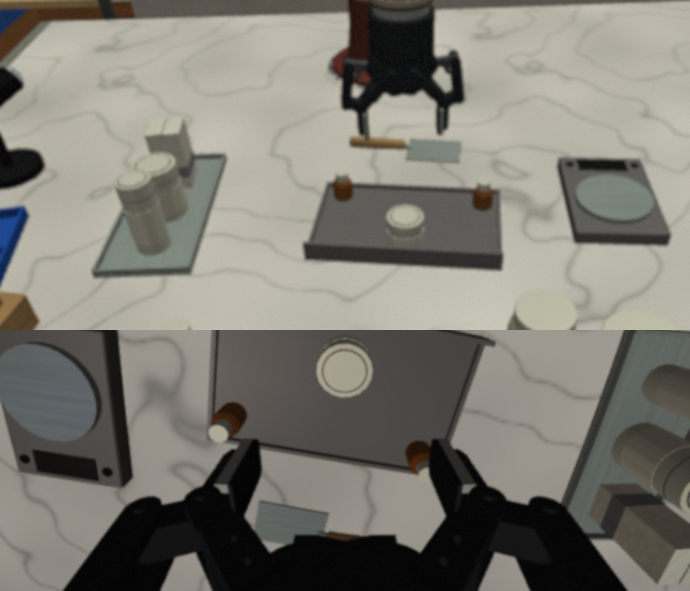

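The three containers stand in the steel tray, at crop pixels (168,150), (160,185) and (143,215). The pot stands alone at (405,220), and the phials are untouched.

Emit:
{"api": "step_arm", "payload": {
  "targets": [
    {"travel": [0,0,-0.07],"angular": [0,0,0],"gripper": 1},
    {"travel": [0,0,-0.14],"angular": [0,0,0],"gripper": 1},
    {"travel": [0,0,-0.19],"angular": [0,0,0],"gripper": 1},
    {"travel": [0,0,-0.225],"angular": [0,0,0],"gripper": 1},
    {"travel": [0,0,-0.246],"angular": [0,0,0],"gripper": 1},
    {"travel": [0,0,-0.246],"angular": [0,0,0],"gripper": 1},
    {"travel": [0,0,-0.246],"angular": [0,0,0],"gripper": 1}
  ]
}}

```text
t: 22.25
tool_pos: [0.5736, 0.0193, -0.0231]
tool_rot: [3.14, 0.082, 0.003]
contact_force: [-0.2, -0.0, 1.1]
opening: 0.0853
grip_force: 0.0
```

Emit:
{"api": "step_arm", "payload": {
  "targets": [
    {"travel": [0,0,0],"angular": [0,0,0],"gripper": 0.4},
    {"travel": [0,0,0],"angular": [0,0,0],"gripper": 0},
    {"travel": [0,0,0],"angular": [0,0,0],"gripper": 0},
    {"travel": [0,0,0],"angular": [0,0,0],"gripper": 0},
    {"travel": [0,0,0],"angular": [0,0,0],"gripper": 0},
    {"travel": [0,0,0],"angular": [0,0,0],"gripper": 0}
  ],
  "squeeze": 35
}}

```text
t: 22.85
tool_pos: [0.574, 0.0196, -0.0228]
tool_rot: [3.14, 0.083, 0.004]
contact_force: [-1.2, -0.1, 6.7]
opening: 0.0505
grip_force: 37.5
```

Emit:
{"api": "step_arm", "payload": {
  "targets": [
    {"travel": [0,0,0.04],"angular": [0,0,0],"gripper": 0},
    {"travel": [0,0,0.1],"angular": [0,0,0],"gripper": 0},
    {"travel": [0,0,0.16],"angular": [0,0,0],"gripper": 0},
    {"travel": [-0.01,0.04,0.167],"angular": [0,0,0],"gripper": 0},
    {"travel": [-0.02,0.1,0.167],"angular": [0,0,0],"gripper": 0},
    {"travel": [-0.03,0.17,0.167],"angular": [0,0,0],"gripper": 0},
    {"travel": [-0.04,0.25,0.167],"angular": [0,0,0],"gripper": 0},
    {"travel": [-0.05,0.32,0.167],"angular": [0,0,0],"gripper": 0},
    {"travel": [-0.06,0.39,0.167],"angular": [0,0,0],"gripper": 0},
    {"travel": [-0.078,0.46,0.167],"angular": [0,0,0],"gripper": 0}
  ]
}}

```text
t: 23.85
tool_pos: [0.5251, 0.2973, 0.0753]
tool_rot: [3.14, 0.083, -0.001]
contact_force: [-0.1, 0.7, -1.5]
opening: 0.0506
grip_force: 36.9
```

Emit:
{"api": "step_arm", "payload": {
  "targets": [
    {"travel": [0,0.04,0],"angular": [0,0,0],"gripper": 0},
    {"travel": [0,0.052,0],"angular": [0,0,0],"gripper": 0},
    {"travel": [0,0.052,0],"angular": [0,0,0],"gripper": 0},
    {"travel": [0,0.052,-0.05],"angular": [0,0,0],"gripper": 0},
    {"travel": [0,0.052,-0.09],"angular": [0,0,0],"gripper": 0},
    {"travel": [0,0.052,-0.11],"angular": [0,0,0],"gripper": 0},
    {"travel": [0,0.052,-0.12],"angular": [0,0,0],"gripper": 0},
    {"travel": [0,0.052,-0.12],"angular": [0,0,0],"gripper": 0},
    {"travel": [0,0.052,-0.12],"angular": [0,0,0],"gripper": 0}
  ]
}}

```text
t: 24.75
tool_pos: [0.5268, 0.327, 0.005]
tool_rot: [-3.14, -0.082, -0.003]
contact_force: [1.1, 0.3, -1.4]
opening: 0.0506
grip_force: 36.9
```

Emit:
{"api": "step_arm", "payload": {
  "targets": [
    {"travel": [0,0,-0.003],"angular": [0,0,0],"gripper": 0},
    {"travel": [0,0,-0.006],"angular": [0,0,0],"gripper": 0},
    {"travel": [0,0,-0.008],"angular": [0,0,0],"gripper": 0},
    {"travel": [0,0,-0.008],"angular": [0,0,0],"gripper": 0},
    {"travel": [0,0,-0.008],"angular": [0,0,0],"gripper": 0}
  ]
}}

```text
t: 25.25
tool_pos: [0.5267, 0.3274, 0.0012]
tool_rot: [-3.14, -0.083, -0.003]
contact_force: [-3.0, -2.4, 6.4]
opening: 0.0506
grip_force: 37.7
```

Emit:
{"api": "step_arm", "payload": {
  "targets": [
    {"travel": [0,0,0],"angular": [0,0,0],"gripper": 1},
    {"travel": [0,0,0],"angular": [0,0,0],"gripper": 1},
    {"travel": [0,0,0],"angular": [0,0,0],"gripper": 1},
    {"travel": [0,0,0],"angular": [0,0,0],"gripper": 1},
    {"travel": [0,0,0.01],"angular": [0,0,0],"gripper": 1},
    {"travel": [0,0,0.07],"angular": [0,0,0],"gripper": 1},
    {"travel": [0,0,0.14],"angular": [0,0,0],"gripper": 1},
    {"travel": [0,0,0.21],"angular": [0,0,0],"gripper": 1},
    {"travel": [0,0,0.25],"angular": [0,0,0],"gripper": 1},
    {"travel": [-0.01,-0.06,0.25],"angular": [0,0,0],"gripper": 1}
  ]
}}

```text
t: 26.25
tool_pos: [0.5232, 0.2942, 0.1559]
tool_rot: [-3.135, -0.088, -0.017]
contact_force: [0.4, -1.4, 0.5]
opening: 0.0852
grip_force: 0.0
```

Emit:
{"api": "step_arm", "payload": {
  "targets": [
    {"travel": [-0.02,-0.08,0],"angular": [0,0,0],"gripper": 1},
    {"travel": [-0.03,-0.16,0],"angular": [0,0,0],"gripper": 1},
    {"travel": [-0.04,-0.24,0],"angular": [0,0,0],"gripper": 1},
    {"travel": [-0.05,-0.32,0],"angular": [0,0,0],"gripper": 1},
    {"travel": [-0.06,-0.4,0],"angular": [0,0,0],"gripper": 1},
    {"travel": [-0.07,-0.48,0],"angular": [0,0,0],"gripper": 1},
    {"travel": [-0.08,-0.56,0],"angular": [0,0,0],"gripper": 1},
    {"travel": [-0.09,-0.64,0],"angular": [0,0,0],"gripper": 1},
    {"travel": [-0.1,-0.72,0],"angular": [0,0,0],"gripper": 1},
    {"travel": [-0.12,-0.8,0],"angular": [0,0,0],"gripper": 1}
  ]
}}

```text
t: 27.25
tool_pos: [0.4475, -0.1911, 0.1498]
tool_rot: [3.14, 0.083, 0.002]
contact_force: [1.1, -0.0, 1.1]
opening: 0.0853
grip_force: 0.0
```

```bash
python3 - <<'E'
from h import *
o=ctrl.get_obs(); print(o["t"],o["tool_pos"])
d=ctrl.get_image("top")
for z in(.07,):
    p=blob(d,proj(d,[.5262,.327,z])[0].round(),z,98).astype(np.float32)*1000; print("pot",cv2.fitEllipse(p)[:2])
c=cast(d,[[269,232],[352,246]],.05); 
for n,uv in(("pa",(269,232)),("pb",(352,246))):
    try: print(n,cv2.minEnclosingCircle(blob(d,uv,.05,98).astype(np.float32)*1000))
    except Exception as e: print(n,e)
E
```

```text
27.25 [ 0.4475237  -0.19111367  0.14975822]
pot ((526.3787231445312, 328.24090576171875), (51.874874114990234, 53.06571578979492))
pa ((505.0179443359375, 139.19412231445312), 10.027575492858887)
pb ((467.5200500488281, -70.02750396728516), 10.094194412231445)
```

The pot is on the pan, within about 1 mm of its centre, and the phials haven't moved. Next, the carton goes back.

Emit:
{"api": "step_arm", "payload": {
  "targets": [
    {"travel": [-0.03,-0.08,0],"angular": [0,0,0],"gripper": 1},
    {"travel": [-0.05,-0.16,0],"angular": [0,0,0],"gripper": 1},
    {"travel": [-0.072,-0.23,0],"angular": [0,0,0],"gripper": 1},
    {"travel": [-0.072,-0.244,0],"angular": [0,0,0],"gripper": 1},
    {"travel": [-0.072,-0.244,0],"angular": [0,0,0],"gripper": 1},
    {"travel": [-0.072,-0.244,-0.06],"angular": [0,0,0],"gripper": 1},
    {"travel": [-0.072,-0.244,-0.13],"angular": [0,0,0],"gripper": 1},
    {"travel": [-0.072,-0.244,-0.19],"angular": [0,0,0],"gripper": 1},
    {"travel": [-0.072,-0.244,-0.222],"angular": [0,0,0],"gripper": 1},
    {"travel": [-0.072,-0.244,-0.222],"angular": [0,0,0],"gripper": 1}
  ]
}}

```text
t: 28.3
tool_pos: [0.403, -0.3313, 0.0121]
tool_rot: [-3.134, -0.086, 0.008]
contact_force: [-0.1, -0.1, 0.3]
opening: 0.0851
grip_force: 0.0
```

Emit:
{"api": "step_arm", "payload": {
  "targets": [
    {"travel": [0,0,0],"angular": [0,0,0],"gripper": 0.4},
    {"travel": [0,0,0],"angular": [0,0,0],"gripper": 0},
    {"travel": [0,0,0],"angular": [0,0,0],"gripper": 0},
    {"travel": [0,0,0],"angular": [0,0,0],"gripper": 0},
    {"travel": [0,0,0],"angular": [0,0,0],"gripper": 0},
    {"travel": [0,0,0.04],"angular": [0,0,0],"gripper": 0},
    {"travel": [0,0,0.1],"angular": [0,0,0],"gripper": 0},
    {"travel": [0,0,0.16],"angular": [0,0,0],"gripper": 0},
    {"travel": [0,0,0.22],"angular": [0,0,0],"gripper": 0},
    {"travel": [0,0,0.22],"angular": [0,0,0],"gripper": 0}
  ],
  "squeeze": 40
}}

```text
t: 29.3
tool_pos: [0.4072, -0.3385, 0.1547]
tool_rot: [3.132, 0.082, 0.012]
contact_force: [0.8, -0.7, -0.0]
opening: 0.0497
grip_force: 42.6
```

Emit:
{"api": "step_arm", "payload": {
  "targets": [
    {"travel": [0.03,0.05,0],"angular": [0,0,0],"gripper": 0},
    {"travel": [0.06,0.12,0],"angular": [0,0,0],"gripper": 0},
    {"travel": [0.09,0.19,0],"angular": [0,0,0],"gripper": 0},
    {"travel": [0.12,0.26,0],"angular": [0,0,0],"gripper": 0},
    {"travel": [0.15,0.33,0],"angular": [0,0,0],"gripper": 0},
    {"travel": [0.18,0.4,0],"angular": [0,0,0],"gripper": 0},
    {"travel": [0.21,0.47,0],"angular": [0,0,0],"gripper": 0},
    {"travel": [0.24,0.54,0],"angular": [0,0,0],"gripper": 0},
    {"travel": [0.27,0.61,0],"angular": [0,0,0],"gripper": 0},
    {"travel": [0.287,0.67,0],"angular": [0,0,0],"gripper": 0}
  ]
}}

```text
t: 30.3
tool_pos: [0.5768, 0.0687, 0.1464]
tool_rot: [-3.14, -0.084, 0.002]
contact_force: [0.0, -0.7, -1.2]
opening: 0.0497
grip_force: 42.5
```

Emit:
{"api": "step_arm", "payload": {
  "targets": [
    {"travel": [0,0.032,0],"angular": [0,0,0],"gripper": 0},
    {"travel": [0,0.032,0],"angular": [0,0,0],"gripper": 0},
    {"travel": [0,0.032,-0.06],"angular": [0,0,0],"gripper": 0},
    {"travel": [0,0.032,-0.12],"angular": [0,0,0],"gripper": 0},
    {"travel": [0,0.032,-0.17],"angular": [0,0,0],"gripper": 0},
    {"travel": [0,0.032,-0.2],"angular": [0,0,0],"gripper": 0},
    {"travel": [0,0.032,-0.21],"angular": [0,0,0],"gripper": 0},
    {"travel": [0,0.032,-0.216],"angular": [0,0,0],"gripper": 0},
    {"travel": [0,0.032,-0.218],"angular": [0,0,0],"gripper": 0},
    {"travel": [0,0.032,-0.218],"angular": [0,0,0],"gripper": 0}
  ]
}}

```text
t: 31.3
tool_pos: [0.5763, 0.0848, 0.0203]
tool_rot: [3.14, 0.082, -0.004]
contact_force: [-9.8, -0.1, 18.0]
opening: 0.0499
grip_force: 44.5
```

Emit:
{"api": "step_arm", "payload": {
  "targets": [
    {"travel": [0,0,0.002],"angular": [0,0,0],"gripper": 0},
    {"travel": [0,0,0.002],"angular": [0,0,0],"gripper": 1},
    {"travel": [0,0,0.002],"angular": [0,0,0],"gripper": 1},
    {"travel": [0,0,0.002],"angular": [0,0,0],"gripper": 1},
    {"travel": [0,0,0.002],"angular": [0,0,0],"gripper": 1},
    {"travel": [0,0,0.05],"angular": [0,0,0],"gripper": 1},
    {"travel": [0,0,0.12],"angular": [0,0,0],"gripper": 1},
    {"travel": [0,0,0.19],"angular": [0,0,0],"gripper": 1},
    {"travel": [0,0,0.22],"angular": [0,0,0],"gripper": 1},
    {"travel": [-0.01,-0.06,0.22],"angular": [0,0,0],"gripper": 1}
  ]
}}

```text
t: 32.3
tool_pos: [0.5739, 0.0518, 0.154]
tool_rot: [-3.14, -0.09, -0.014]
contact_force: [0.2, -0.4, -0.4]
opening: 0.0855
grip_force: 0.0
```

Emit:
{"api": "step_arm", "payload": {
  "targets": [
    {"travel": [-0.02,-0.07,0],"angular": [0,0,0],"gripper": 1},
    {"travel": [-0.03,-0.15,0],"angular": [0,0,0],"gripper": 1},
    {"travel": [-0.05,-0.23,0],"angular": [0,0,0],"gripper": 1},
    {"travel": [-0.07,-0.31,0],"angular": [0,0,0],"gripper": 1},
    {"travel": [-0.09,-0.39,0],"angular": [0,0,0],"gripper": 1},
    {"travel": [-0.11,-0.47,0],"angular": [0,0,0],"gripper": 1},
    {"travel": [-0.13,-0.55,0],"angular": [0,0,0],"gripper": 1},
    {"travel": [-0.143,-0.63,0],"angular": [0,0,0],"gripper": 1},
    {"travel": [-0.143,-0.643,0],"angular": [0,0,0],"gripper": 1},
    {"travel": [-0.143,-0.643,0],"angular": [0,0,0],"gripper": 1}
  ]
}}

```text
t: 33.3
tool_pos: [0.4845, -0.3372, 0.1486]
tool_rot: [-3.14, -0.078, 0.001]
contact_force: [-0.7, 0.9, -0.4]
opening: 0.0852
grip_force: 0.0
```

```bash
python3 - <<'E'
from h import *
o=ctrl.get_obs(); print(o["t"],o["tool_pos"])
d=ctrl.get_image("top")
p=blob(d,(288,200),.106,98).astype(np.float32)*1000; print("carton",cv2.minAreaRect(p))
E
```

```text
33.3 [ 0.48447282 -0.33723059  0.14855658]
carton ((573.9468994140625, 85.17219543457031), (51.93219757080078, 51.08681869506836), 3.941335678100586)
```

Emit:
{"api": "step_arm", "payload": {
  "targets": [
    {"travel": [0,0,-0.07],"angular": [0,0,0],"gripper": 1},
    {"travel": [0,0,-0.14],"angular": [0,0,0],"gripper": 1},
    {"travel": [0,0,-0.2],"angular": [0,0,0],"gripper": 1},
    {"travel": [0,0,-0.232],"angular": [0,0,0],"gripper": 1},
    {"travel": [0,0,-0.232],"angular": [0,0,0],"gripper": 1},
    {"travel": [0,0,-0.232],"angular": [0,0,0],"gripper": 0.4},
    {"travel": [0,0,-0.232],"angular": [0,0,0],"gripper": 0},
    {"travel": [0,0,-0.232],"angular": [0,0,0],"gripper": 0},
    {"travel": [0,0,-0.232],"angular": [0,0,0],"gripper": 0},
    {"travel": [0,0,-0.232],"angular": [0,0,0],"gripper": 0}
  ],
  "squeeze": 45
}}

```text
t: 34.35
tool_pos: [0.4866, -0.337, 0.0122]
tool_rot: [3.139, 0.082, 0.005]
contact_force: [0.4, 1.7, 6.3]
opening: 0.0609
grip_force: 49.7
```

Emit:
{"api": "step_arm", "payload": {
  "targets": [
    {"travel": [0,0,0.05],"angular": [0,0,0],"gripper": 0},
    {"travel": [0,0,0.11],"angular": [0,0,0],"gripper": 0},
    {"travel": [0,0,0.17],"angular": [0,0,0],"gripper": 0},
    {"travel": [0,0,0.22],"angular": [0,0,0],"gripper": 0},
    {"travel": [0,0.04,0.22],"angular": [0,0,0],"gripper": 0},
    {"travel": [0.02,0.1,0.22],"angular": [0,0,0],"gripper": 0},
    {"travel": [0.04,0.18,0.22],"angular": [0,0,0],"gripper": 0},
    {"travel": [0.06,0.26,0.22],"angular": [0,0,0],"gripper": 0},
    {"travel": [0.09,0.34,0.22],"angular": [0,0,0],"gripper": 0},
    {"travel": [0.12,0.41,0.22],"angular": [0,0,0],"gripper": 0}
  ]
}}

```text
t: 35.35
tool_pos: [0.5567, -0.0881, 0.1415]
tool_rot: [3.14, 0.082, -0.001]
contact_force: [0.6, -0.5, -2.0]
opening: 0.0611
grip_force: 50.0
```

Emit:
{"api": "step_arm", "payload": {
  "targets": [
    {"travel": [0.006,0.06,0],"angular": [0,0,0],"gripper": 0},
    {"travel": [0.006,0.078,0],"angular": [0,0,0],"gripper": 0},
    {"travel": [0.006,0.078,0],"angular": [0,0,0],"gripper": 0},
    {"travel": [0.006,0.078,-0.06],"angular": [0,0,0],"gripper": 0},
    {"travel": [0.006,0.078,-0.12],"angular": [0,0,0],"gripper": 0},
    {"travel": [0.006,0.078,-0.17],"angular": [0,0,0],"gripper": 0},
    {"travel": [0.006,0.078,-0.2],"angular": [0,0,0],"gripper": 0},
    {"travel": [0.006,0.078,-0.212],"angular": [0,0,0],"gripper": 0},
    {"travel": [0.006,0.078,-0.215],"angular": [0,0,0],"gripper": 0},
    {"travel": [0.006,0.078,-0.215],"angular": [0,0,0],"gripper": 0}
  ]
}}

```text
t: 36.35
tool_pos: [0.5612, -0.0451, 0.0142]
tool_rot: [3.14, 0.08, 0.002]
contact_force: [-2.6, -0.3, 3.3]
opening: 0.0609
grip_force: 50.6
```

Emit:
{"api": "step_arm", "payload": {
  "targets": [
    {"travel": [0,0,0],"angular": [0,0,0],"gripper": 1},
    {"travel": [0,0,0],"angular": [0,0,0],"gripper": 1},
    {"travel": [0,0,0],"angular": [0,0,0],"gripper": 1},
    {"travel": [0,0,0],"angular": [0,0,0],"gripper": 1},
    {"travel": [0,0,0.01],"angular": [0,0,0],"gripper": 1},
    {"travel": [0,0,0.07],"angular": [0,0,0],"gripper": 1},
    {"travel": [0,0,0.14],"angular": [0,0,0],"gripper": 1},
    {"travel": [0,0,0.21],"angular": [0,0,0],"gripper": 1},
    {"travel": [0,0,0.25],"angular": [0,0,0],"gripper": 1},
    {"travel": [0,-0.06,0.25],"angular": [0,0,0],"gripper": 1}
  ]
}}

```text
t: 37.35
tool_pos: [0.5639, -0.0777, 0.1694]
tool_rot: [3.139, 0.09, 0.016]
contact_force: [-0.6, -1.0, 0.1]
opening: 0.0854
grip_force: 0.0
```

Emit:
{"api": "step_arm", "payload": {
  "targets": [
    {"travel": [0.007,-0.08,0],"angular": [0,0,0],"gripper": 1},
    {"travel": [0.007,-0.16,0],"angular": [0,0,0],"gripper": 1},
    {"travel": [0.007,-0.24,0],"angular": [0,0,0],"gripper": 1},
    {"travel": [0.007,-0.32,0],"angular": [0,0,0],"gripper": 1},
    {"travel": [0.007,-0.39,0],"angular": [0,0,0],"gripper": 1},
    {"travel": [0.007,-0.427,0],"angular": [0,0,0],"gripper": 1},
    {"travel": [0.007,-0.427,0],"angular": [0,0,0],"gripper": 1},
    {"travel": [0.007,-0.427,0],"angular": [0,0,0],"gripper": 1}
  ]
}}

```text
t: 38.15
tool_pos: [0.5648, -0.3348, 0.1627]
tool_rot: [-3.139, -0.083, 0.0]
contact_force: [-1.1, 0.1, -0.1]
opening: 0.0854
grip_force: 0.0
```

```bash
python3 - <<'E'
from h import *
o=ctrl.get_obs(); print(o["t"],o["tool_pos"])
d=ctrl.get_image("top")
p=blob(d,(288,200),.106,98).astype(np.float32)*1000; print("carton",cv2.minAreaRect(p))
p=blob(d,(342,206),.091,98).astype(np.float32)*1000; print("tub",cv2.fitEllipse(p))
E
```

```text
38.15 [ 0.56482464 -0.33481948  0.1626942 ]
carton ((573.84130859375, 85.28910827636719), (52.61724853515625, 51.774662017822266), 4.681778430938721)
tub ((559.5087280273438, -44.26238250732422), (61.85197448730469, 64.53619384765625), 55.96076965332031)
```

Emit:
{"api": "step_arm", "payload": {
  "targets": [
    {"travel": [0,0,-0.07],"angular": [0,0,0],"gripper": 1},
    {"travel": [0,0,-0.14],"angular": [0,0,0],"gripper": 1},
    {"travel": [0,0,-0.2],"angular": [0,0,0],"gripper": 1},
    {"travel": [0,0,-0.228],"angular": [0,0,0],"gripper": 1},
    {"travel": [0,0,-0.228],"angular": [0,0,0],"gripper": 1},
    {"travel": [0,0,-0.228],"angular": [0,0,0],"gripper": 0.4},
    {"travel": [0,0,-0.228],"angular": [0,0,0],"gripper": 0},
    {"travel": [0,0,-0.228],"angular": [0,0,0],"gripper": 0},
    {"travel": [0,0,-0.228],"angular": [0,0,0],"gripper": 0},
    {"travel": [0,0,-0.228],"angular": [0,0,0],"gripper": 0}
  ],
  "squeeze": 40
}}

```text
t: 39.2
tool_pos: [0.5665, -0.3365, 0.0291]
tool_rot: [3.138, 0.082, 0.006]
contact_force: [-0.2, 2.6, 6.3]
opening: 0.045
grip_force: 41.1
```

Emit:
{"api": "step_arm", "payload": {
  "targets": [
    {"travel": [0,0,0.05],"angular": [0,0,0],"gripper": 0},
    {"travel": [0,0,0.11],"angular": [0,0,0],"gripper": 0},
    {"travel": [0,0,0.17],"angular": [0,0,0],"gripper": 0},
    {"travel": [0,0,0.22],"angular": [0,0,0],"gripper": 0},
    {"travel": [-0.01,0.05,0.22],"angular": [0,0,0],"gripper": 0},
    {"travel": [-0.02,0.12,0.22],"angular": [0,0,0],"gripper": 0},
    {"travel": [-0.04,0.2,0.22],"angular": [0,0,0],"gripper": 0},
    {"travel": [-0.05,0.28,0.22],"angular": [0,0,0],"gripper": 0},
    {"travel": [-0.07,0.36,0.22],"angular": [0,0,0],"gripper": 0},
    {"travel": [-0.09,0.44,0.22],"angular": [0,0,0],"gripper": 0}
  ]
}}

```text
t: 40.2
tool_pos: [0.5101, -0.0699, 0.1584]
tool_rot: [3.14, 0.082, 0.002]
contact_force: [0.7, -0.1, -1.2]
opening: 0.045
grip_force: 41.4
```

Emit:
{"api": "step_arm", "payload": {
  "targets": [
    {"travel": [0,0.08,0],"angular": [0,0,0],"gripper": 0},
    {"travel": [0,0.14,0],"angular": [0,0,0],"gripper": 0},
    {"travel": [0,0.162,0],"angular": [0,0,0],"gripper": 0},
    {"travel": [0,0.162,0],"angular": [0,0,0],"gripper": 0},
    {"travel": [0,0.162,-0.06],"angular": [0,0,0],"gripper": 0},
    {"travel": [0,0.162,-0.12],"angular": [0,0,0],"gripper": 0},
    {"travel": [0,0.162,-0.17],"angular": [0,0,0],"gripper": 0},
    {"travel": [0,0.162,-0.2],"angular": [0,0,0],"gripper": 0},
    {"travel": [0,0.162,-0.211],"angular": [0,0,0],"gripper": 0},
    {"travel": [0,0.162,-0.2155],"angular": [0,0,0],"gripper": 0}
  ]
}}

```text
t: 41.2
tool_pos: [0.5117, 0.0242, 0.0311]
tool_rot: [3.141, 0.08, -0.001]
contact_force: [-8.6, 1.1, 20.5]
opening: 0.0452
grip_force: 42.8
```

Emit:
{"api": "step_arm", "payload": {
  "targets": [
    {"travel": [0,0,0],"angular": [0,0,0],"gripper": 0},
    {"travel": [0,0,0],"angular": [0,0,0],"gripper": 0},
    {"travel": [0,0,0],"angular": [0,0,0],"gripper": 0}
  ]
}}

```text
t: 41.5
tool_pos: [0.5123, 0.0242, 0.031]
tool_rot: [3.14, 0.08, 0.003]
contact_force: [-3.1, 0.6, 6.6]
opening: 0.0451
grip_force: 41.9
```

Standing. Next I release it, rise, and back off towards the empty side.

Emit:
{"api": "step_arm", "payload": {
  "targets": [
    {"travel": [0,0,0],"angular": [0,0,0],"gripper": 1},
    {"travel": [0,0,0],"angular": [0,0,0],"gripper": 1},
    {"travel": [0,0,0],"angular": [0,0,0],"gripper": 1},
    {"travel": [0,0,0],"angular": [0,0,0],"gripper": 1},
    {"travel": [0,0,0.01],"angular": [0,0,0],"gripper": 1},
    {"travel": [0,0,0.07],"angular": [0,0,0],"gripper": 1},
    {"travel": [0,0,0.14],"angular": [0,0,0],"gripper": 1},
    {"travel": [0,0,0.21],"angular": [0,0,0],"gripper": 1},
    {"travel": [0,0,0.25],"angular": [0,0,0],"gripper": 1},
    {"travel": [-0.01,-0.06,0.25],"angular": [0,0,0],"gripper": 1}
  ]
}}

```text
t: 42.5
tool_pos: [0.5081, -0.0087, 0.185]
tool_rot: [3.139, 0.091, 0.016]
contact_force: [0.5, -0.8, 0.2]
opening: 0.0857
grip_force: 0.0
```

Emit:
{"api": "step_arm", "payload": {
  "targets": [
    {"travel": [-0.01,-0.08,0],"angular": [0,0,0],"gripper": 1},
    {"travel": [-0.02,-0.16,0],"angular": [0,0,0],"gripper": 1},
    {"travel": [-0.03,-0.24,0],"angular": [0,0,0],"gripper": 1},
    {"travel": [-0.05,-0.32,0],"angular": [0,0,0],"gripper": 1},
    {"travel": [-0.06,-0.4,0],"angular": [0,0,0],"gripper": 1},
    {"travel": [-0.07,-0.48,0],"angular": [0,0,0],"gripper": 1},
    {"travel": [-0.08,-0.55,0],"angular": [0,0,0],"gripper": 1},
    {"travel": [-0.08,-0.6,0],"angular": [0,0,0],"gripper": 1},
    {"travel": [-0.08,-0.6,0],"angular": [0,0,0],"gripper": 1},
    {"travel": [-0.08,-0.6,0],"angular": [0,0,0],"gripper": 1}
  ]
}}

```text
t: 43.5
tool_pos: [0.4566, -0.3704, 0.1787]
tool_rot: [-3.14, -0.081, 0.0]
contact_force: [0.5, 0.4, 0.0]
opening: 0.0853
grip_force: 0.0
```

```bash
python3 - <<'E'
from h import *
o=ctrl.get_obs(); print(o["t"],o["tool_pos"],o["contact_force"].round(1))
d=ctrl.get_image("top")
o=dict(carton=(288,200,.106),tub=(342,206,.091),slim=(313,226,.121),pot=(*proj(d,[.526,.328,.07])[0].round(),.07),pa=(269,232,.05),pb=(352,246,.05))
for n,(u,v,z) in o.items():
    p=blob(d,(u,v),z,98).astype(np.float32)*1000; print(n,np.round(cv2.fitEllipse(p)[0],1),np.round(cv2.fitEllipse(p)[1],1))
cv2.imwrite("pics/s8.png",ctrl.get_image("scene")["img"][:,:,::-1])
E
```

```text
43.5 [ 0.45658466 -0.37043025  0.17865699] [0.5 0.4 0. ]
carton [574.1  85. ] [57.2 57.8]
tub [559.8 -44.4] [61.  62.2]
slim [510.1  25. ] [45.  45.6]
pot [526.4 328.2] [51.5 52.7]
pa [505.  139.1] [18.7 19.4]
pb [467.7 -70.1] [18.9 19.2]
```

View pics/s8.png

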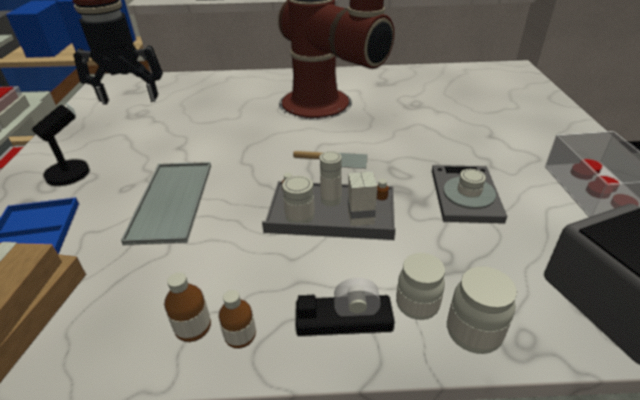

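The tub (298,198), slim bottle (331,176) and carton (362,195) are upright on their spots, within 3 mm. The pot is on the pan (472,185) and the gripper is clear, so I'm handing in.

```bash
python3 -c "
from station import ctrl
print(ctrl.finish_job())"
```

```text
the job is handed in; nothing more can be done
None
```

I handed the job in at about 43.5 s: in the last images the pot stands about 1 mm off the pan's centre, the tub, slim bottle and carton stand within 3 mm of their starting spots, and the phials have not moved (the hand-in gave no verdict).

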